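Try two lino blocks under the height bar of a proof press

ROBOT

A 6-joint arm with a two-finger parallel gripper is mounted at the origin on the work surface. World frame = base frame: x ahead of the robot, y to its left, z up, the work surface at z = 0. Lengths are in m, angles in rad, forces in N, time in s.
With the tool pointing down it reaches from about 0.425 to 0.95 m from the base axis. Payload 3.5 kg.
Tool frame: the origin (TCP) lies midway between the tips of the shut fingers; the grasp point (between the pads) lies 19 mm behind it; z points along the fingers, y is the direction in which the jaws open and shut (so a half turn about z gives the same grasp; the last joint's range is limited). The gripper opens to 85 mm and grips with 20 to 120 N. Pads are 22 mm wide; open, the fingers measure 114 mm over their backs; the gripper's body (76 mm by 85 mm) begins 54 mm behind the grasp point. The pads swing forward as they close: fully open they stand 13 mm farther back than shut.
Start: joints at [1.049, 0.286, 1.577, -0, 1.279, -0.15], TCP at [0.245, 0.629, 0.231] pointing down, gripper open.
Joint ranges: [-2.77, 2.77], [-0.9, 2.22], [0.21, 2.48], [-1.53, 4.67], [0.24, 2.81], [-2.84, 2.84]. Speed limits (rad/s): [2.79, 2.79, 3.14, 3.14, 3.14, 3.14].

INTERFACE

Orientations are given as a unit quaternion [x, y, z, w].
In Python, from plant import * gives the robot as it stands.
- The arm moves only by the shell command python3 -m jog 'ROWS' [FORCE]. ROWS is a JSON object of lists of equal length, an entry for each row: "travel": the shift along the world's x, y, z in mm, a list of three; "dr": the turn, a rotation vector about the world's x, y, z in degrees, a list of three; "jaw": the closure in counts, from 0 (fully open) to 255 (shut). In form: {"travel": [[x, y, z], ...], "dr": [[wx, wy, wz], ...], "jaw": [jaw, ...]}. A call has 1 to 5 rows; each row shifts and turns the commanded pose from where the row before left it; what a row does not reach is not made up. A row lasts 1/12 s, in which the tool goes at most 41.7 mm and 7.16 degrees, less where a joint would pass 70% of its speed; a pose out of reach is approached as far as the arm can. A call is refused whole if a number of a shift passes 41.7 or a number of a turn 7.16, either way. A call with a gripper value outside its range is refused whole. The fingers move at their own pace and stop on an object; FORCE is the grip in N (left out, the last holds). Time passes only in rows, so rows that do not move let the fingers close. It gives the time, the measured TCP pose, the force and the opening at its end, in the units of the state.
- get_state(): the state, without advancing time (a new reading comes with each control period).
- read_camera(name): name is "scene" or "top" or "wrist"; returns the picture (400x640x3 uint8, red, green, blue); there is no depth.
- camera_info(name): a dict with "K" (3x3 intrinsics, pixels), "R" (3x3) and "t" (3): a world point X has camera coordinates R X + t; the wrist camera has in their place "mount" (4x4, takes a point from camera to tool coordinates, whose origin is the TCP and whose axes are the flange's). Camera axes: x right, y down, z forward; pixel columns grow to the right and rows downward; lengths in m; the calibration is good to about 2 mm. A picture is of the moment at which its call begins: read the wrist's pose just before it. camera_info takes no time and is no camera call.
- sign_off(): hands the job in, once; it reports no verdict.
The state is a dict: "time": time; "qpos": joint angles; "dq": joint speeds; "joint_efforts": joint torques, N m; "eef_pos": TCP position; "tcp_rot": TCP orientation; "contact_force": force on the tool from outside, world axes, zero at the start; "wrist_torque": the same for the moment, N m; "opening": opening from 0.0 (shut) to 1.0 (fully open).
Only numpy, scipy, OpenCV 4.12 (cv2) and the standard library are available. Lean on these libraries where they do the work, as an engineer would, in place of code of your own. Each camera call takes 0.05 s, during which the arm holds its last target. There are 200 camera calls.

TASK

Check the two carved printing blocks on the proof press bed for height: slide each one flat along the bed under the fixed steel bar, feeling gently for a catch and never forcing it against the bar. Bring the block that clears right through, clear of the bar, and leave it flat on the bed between the bar and the roller; draw the one that catches back out from under the bar and set it down softly, lying flat in the large empty compartment of the wooden tray. Leave everything else where it is.

Things in the scene. Friction and masses are not known exactly. Their poses are not given: they have to be found in the camera images.
- press: proof press, fixed: flat steel bed 340 mm wide (own x), with a rail 20 mm wide and 23 mm high along each long edge (inner faces 300 mm apart). Origin at table height, right below the middle of the bar; own +y is the direction in which blocks are pushed under the bar. A black roller, 85 mm in diameter, is parked across the bed, axis 268 mm beyond the bar (+y).
- bar: fixed height bar: rigid square steel bar 20 x 20 mm across the bed, along own x, 340 mm long, with a screw head 14 mm tall at each end. Origin and axes as the press, so its faces are at y = -10 and +10 mm. Underside 24.8 mm, top 44.8 mm above the bed. It does not give: a block that catches stops dead, and more than 25 N on the bar damages the carving.
- bed (a point): point on the bed surface (30 mm above the table) right below the middle of the bar; axes as the press. The bed runs from 190 mm before the bar (-y) to 330 mm beyond it (+y)
- leaf_block_center (a point): centre point (mid length and width, 11.5 mm above the underside) of a mounted lino block, leaf scroll motif; 50 mm wide (x), 110 long (y), 0.1 to 0.2 kg, flat on the bed before the bar, +y end leading. Face 23 mm above the underside, but on one of the two blocks (not told which: feel for it) its rear part, from mid length or so back, stands 27 mm high and catches on the bar.
- rosette_block_center (a point): centre point (mid length and width, 11.5 mm above the underside) of a mounted lino block, rosette motif; 50 mm wide (x), 110 long (y), 0.1 to 0.2 kg, flat on the bed before the bar, +y end leading. Face 23 mm above the underside, but on one of the two blocks (not told which: feel for it) its rear part, from mid length or so back, stands 27 mm high and catches on the bar.
- tray: shallow wooden tray on the table, 260 x 180 mm, walls 6 mm thick and 16 mm high, floor 5 mm thick; a 6 mm wall parts the large empty compartment at own -x (inside 151 mm along x, 168 mm along y) from the small one at +x that holds a scrap block. Origin under the middle of the whole tray.
- tray_bay (a point): middle of the large compartment's floor, on the floor surface (5 mm above the table); axes as the tray
- scrap: small square-cut lino block, 45 x 60 x 23 mm, lying in the tray's small compartment; a bystander, origin under it
- quoin: steel locking wedge, 46 x 22 x 18 mm, lying on the bed beyond the bar, towards the roller; a bystander, origin under it
- brayer: hand ink roller, black rubber roll 110 mm long, wooden handle, lying at the robot's right, beyond the tray; a bystander, origin under it
- ink_tin: ink tin, 84 mm across, 55 mm tall; a bystander, origin under it
- ink_jar: ink jar, 64 mm across, 85 mm tall; a bystander, origin under it
- gouge: carving gouge with dark wooden handle, 145 mm long, lying near the robot; a bystander, origin under it
- brush: bench brush, 170 mm long, lying near the robot; a bystander, origin under it
There are look-alikes about, which are no part of the job. Leave any blue look-alike of the part that bears leaf_block_center alone.

How it is judged:
By the outcome, as a careful person would: the job done as asked, in the order asked, and still so for the second after the job is handed in, with the robot touching nothing.
It also fails if it takes over 72 s, if anything falls off the work surface, if the arm or the gripper's body presses on something with over 40 N, if the wrist force passes 120 N, or if a joint passes its speed limit or range.

## Working session

There is one attempt and no reset: what is moved stays moved. The work goes in short steps, Python scripts to look and compute and a shell command to move; the robot and the scene stay as the last step left them, time stands still between calls to the robot, and variables do not carry over. Pictures are saved under pics/ and viewed, about 8 in all and at most 12, crops included, and the job is handed in when it is done.

```bash
ls; mkdir -p pics; python3 - <<'E'
from plant import *
import cv2, json, numpy as np
for n in ["scene","top"]:
    cv2.imwrite(f"pics/{n}0.png", read_camera(n)[:,:,::-1])
    i=camera_info(n); print(n, {k:np.round(v,4).tolist() for k,v in i.items() if k in 'KRt'})
print({k:np.round(v,4).tolist() for k,v in camera_info("wrist").items() if k in('K','mount')})
s=get_state(); print(s)
E
```

```text
pics
scene {'K': [[396.5329, 0.0, 315.4625], [0.0, 396.5329, 196.3388], [0.0, 0.0, 1.0]], 'R': [[-0.3239, 0.946, 0.0121], [0.638, 0.2278, -0.7356], [-0.6987, -0.2305, -0.6773]], 't': [0.2695, -0.2512, 1.3552]}
top {'K': [[419.6676, 0.0, 322.039], [0.0, 419.6676, 194.5366], [0.0, 0.0, 1.0]], 'R': [[0.0125, -0.9999, -0.0066], [-0.9898, -0.0114, -0.1418], [0.1417, 0.0083, -0.9899]], 't': [-0.083, 0.5213, 1.1843]}
{'K': [[356.2594, 0.0, 317.272], [0.0, 356.2594, 194.2434], [0.0, 0.0, 1.0]], 'mount': [[-0.0001, -0.9498, -0.313, 0.08], [1.0, -0.0004, 0.0009, -0.0007], [-0.001, -0.313, 0.9498, -0.1418], [0.0, 0.0, 0.0, 1.0]]}
{'time': 0.1, 'qpos': array([ 1.04897381e+00,  2.87151328e-01,  1.57802419e+00, -9.72092824e-06,
        1.27860901e+00, -1.50019195e-01]), 'dq': array([ 0.00011943, -0.00316018, -0.00187143, -0.00023603,  0.0028075 ,
        0.00202173]), 'joint_efforts': array([ 1.37152874e-03, -4.07298303e+01, -2.93698704e+01, -1.49277221e-04,
        3.37111567e-03, -5.45309547e-06]), 'eef_pos': array([0.24491233, 0.62836452, 0.23003946]), 'tcp_rot': array([ 1.84831241e-01,  9.82769663e-01, -1.03621468e-03, -3.56870010e-04]), 'contact_force': array([-0.15975482, -0.11979128, -0.96159653]), 'wrist_torque': array([ 0.05165295,  0.01855709, -0.04076829]), 'opening': 1.0013540316101663}
```

View pics/top0.png

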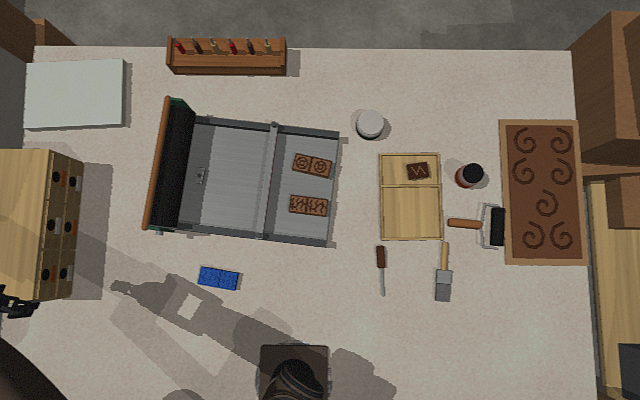

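View pics/scene0.png

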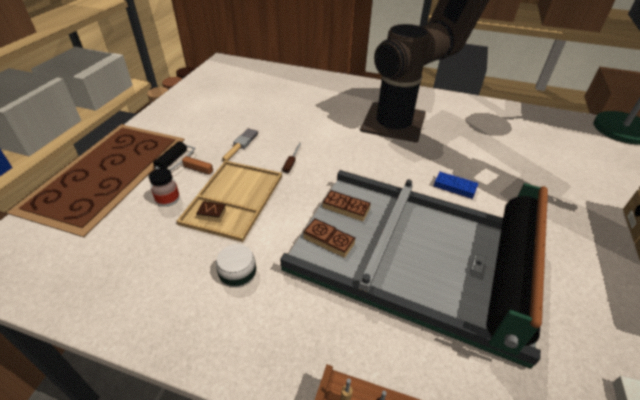

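The top view shows the rosette block at about (312,163), the leaf block at (308,205), the bar from (275,122) to (264,238), the quoin at (201,176) and the tray at (410,197). The candidates for the leaf block are the brown leaf block at (308,205) and the blue one at (218,278). The brown one fits: it lies on the bed before the bar, while the blue one is the look-alike off the press. I'll confirm this in a crop.

```bash
cat > h.py <<'E'
from plant import *
import cv2, numpy as np
from scipy.spatial.transform import Rotation as Rn
def cam(n):
    i=camera_info(n); K=np.array(i["K"])
    if n=="wrist":
        s=get_state(); M=np.array(i["mount"]); Rt=Rn.from_quat(s["tcp_rot"]).as_matrix()
        Rc=Rt@M[:3,:3]; c=Rt@M[:3,3]+s["eef_pos"]; return K,Rc,c
    R=np.array(i["R"]); return K,R.T,-R.T@np.array(i["t"])
def ray(C,uv,z):
    K,Rc,c=C; uv=np.atleast_2d(uv).astype(float)
    d=np.c_[uv,np.ones(len(uv))]@np.linalg.inv(K).T@Rc.T
    return (c+d*((z-c[2])/d[:,2])[:,None])[:,:2]
def brown(im):
    h=cv2.cvtColor(im,cv2.COLOR_RGB2HSV)
    m=((h[...,0]<18)|(h[...,0]>172))&(h[...,1]>90)
    return cv2.morphologyEx(m.astype(np.uint8),cv2.MORPH_CLOSE,np.ones((5,5)))
E
python3 - <<'E'
from h import *
im=cv2.imread("pics/top0.png")[:,:,::-1]; C=cam("top")
m=brown(im); m[:, :275]=0; m[:,345:]=0; m[:130]=0; m[230:]=0
for c in cv2.findContours(m,0,2)[0]:
    if cv2.contourArea(c)<150: continue
    px=cv2.minAreaRect(c); w=ray(C,c[:,0,:],.053)
    r=cv2.minAreaRect((w*1000).astype(np.float32)); print("block",np.round(px[0]),np.round(r[0]),np.round(r[1]),r[2])
for n,p,z in [("barends",[(275,122),(264,238)],.075),("tray corners",[(379,153),(440,153),(381,240),(442,238)],.016),("quoin",[(201,176)],.045),("tin",[(370,124)],.055),("divider",[(383,186),(439,186)],.016)]:
    print(n,np.round(ray(C,p,z)*1000).tolist())
cv2.imwrite("pics/crop1.png",cv2.resize(im[95:255,140:350,::-1],None,fx=3.7,fy=3.7,interpolation=cv2.INTER_CUBIC))
s=get_state(); print(Rn.from_quat(s["tcp_rot"]).as_matrix().round(3))
E
```

```text
block [308. 205.] [489. -37.] [106.  49.] 83.22887420654297
block [312. 165.] [606. -46.] [107.  52.] 78.35975646972656
barends [[727.0, 62.0], [393.0, 83.0]]
tray corners [[653.0, -246.0], [655.0, -428.0], [394.0, -250.0], [402.0, -427.0]]
quoin [[572.0, 277.0]]
tin [[730.0, -215.0]]
divider [[553.0, -257.0], [555.0, -423.0]]
[[-0.932  0.363 -0.001]
 [ 0.363  0.932 -0.002]
 [ 0.    -0.002 -1.   ]]
```

View pics/crop1.png

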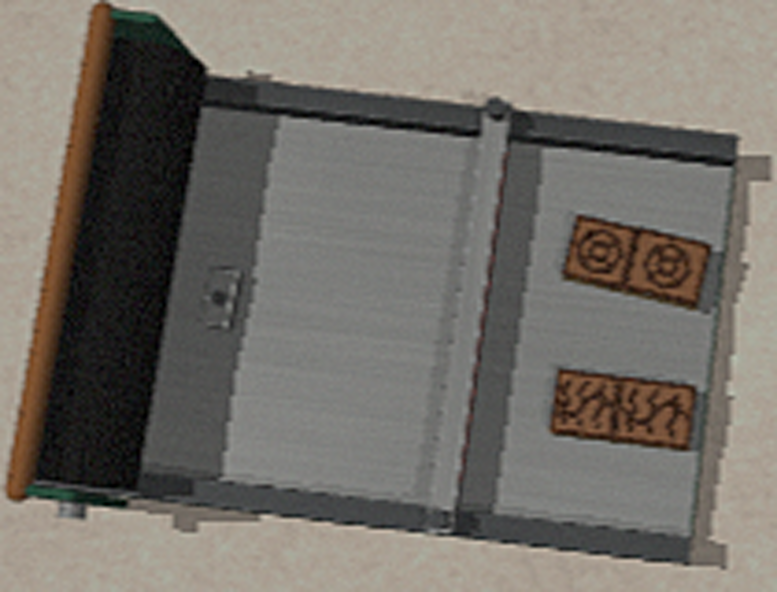

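The crop confirms the brown leaf block at crop (622,410), the rosette block at (637,262) and the quoin at (220,297) near the roller. The blue look-alike isn't on the press. Next I move above the blocks with the jaws along press x for a wrist view.

```bash

python3 -m jog '{"travel":[[15.5,-31.7,1],[15.5,-31.7,1],[15.5,-31.7,1],[15.5,-31.7,1],[15.5,-31.7,1]],"dr":[[0,0,-6.8],[0,0,-6.8],[0,0,-6.8],[0,0,-6.8],[0,0,-6.8]],"jaw":[0,0,0,0,0]}' 20
python3 -m jog '{"travel":[[15.5,-31.7,1],[15.5,-31.7,1],[15.5,-31.7,1],[15.5,-31.7,1],[15.5,-31.7,1]],"dr":[[0,0,-6.8],[0,0,-6.8],[0,0,-6.8],[0,0,-6.8],[0,0,-6.8]],"jaw":[0,0,0,0,0]}'
python3 -m jog '{"travel":[[15.5,-31.7,1],[15.5,-31.7,1],[15.5,-31.7,1],[15.5,-31.7,1],[15.5,-31.7,1]],"dr":[[0,0,-6.8],[0,0,0],[0,0,0],[0,0,0],[0,0,0]],"jaw":[0,0,0,0,0]}'
python3 -m jog '{"travel":[[15.5,-31.7,1],[15.5,-31.7,1],[15.5,-31.7,1],[15.5,-31.7,1],[15.5,-31.7,1]],"dr":[[0,0,0],[0,0,0],[0,0,0],[0,0,0],[0,0,0]],"jaw":[0,0,0,0,0]}'
python3 -m jog '{"travel":[[0,0,0],[0,0,0],[0,0,0],[0,0,0]],"dr":[[0,0,0],[0,0,0],[0,0,0],[0,0,0]],"jaw":[80,80,80,80]}'
python3 - <<'E'
from h import *
C=cam("wrist"); im=read_camera("wrist"); cv2.imwrite("pics/w1.png",im[:,:,::-1]); np.savez("w1.npz",K=C[0],R=C[1],c=C[2])
m=brown(im)
for c in cv2.findContours(m,0,2)[0]:
    if cv2.contourArea(c)<1000: continue
    w=ray(C,c[:,0,:],.053); r=cv2.minAreaRect((w*1000).astype(np.float32)); print(np.round(cv2.minAreaRect(c)[0]),np.round(r[0],1),np.round(r[1],1),round(r[2],1))
s=get_state(); print(Rn.from_quat(s["tcp_rot"]).as_matrix().round(3))
E
```

```text
time: 0.52
eef_pos: [0.3228, 0.4687, 0.2356]
tcp_rot: [0.466, 0.885, -0.001, -0.0]
contact_force: [-0.1, -0.3, -0.4]
opening: 1.004
time: 0.93
eef_pos: [0.4003, 0.3102, 0.2409]
tcp_rot: [0.705, 0.709, -0.0, -0.0]
contact_force: [0.4, -0.2, -1.2]
opening: 1.003
time: 1.35
eef_pos: [0.4778, 0.1517, 0.246]
tcp_rot: [0.744, 0.668, -0.0, -0.0]
contact_force: [0.7, 0.7, -0.1]
opening: 0.998
time: 1.77
eef_pos: [0.5553, -0.0068, 0.2509]
tcp_rot: [0.744, 0.668, -0.0, -0.0]
contact_force: [0.8, -0.2, 0.4]
opening: 1.002
time: 2.1
eef_pos: [0.5545, -0.004, 0.2509]
tcp_rot: [0.743, 0.669, -0.0, -0.001]
contact_force: [0.1, 0.0, 0.5]
opening: 0.689
[318. 363.] [ 530.9 -247. ] [193.6  90.4] 0.9
[258. 194.] [492.8 -32. ] [110.5  50.7] 83.5
[375. 192.] [608.  -41.3] [112.6  52.2] 77.3
[[ 0.105  0.995 -0.001]
 [ 0.995 -0.105  0.   ]
 [ 0.    -0.001 -1.   ]]
```

View pics/w1.png

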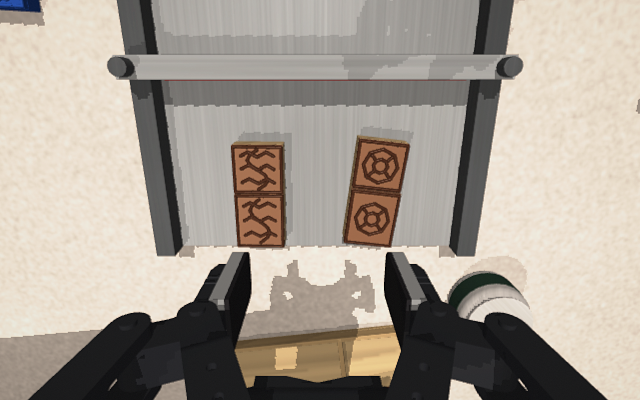

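The wrist view shows the leaf block at (258,194), aligned with the press, and the rosette block at (375,192), turned about 7° clockwise. The bar runs level from (120,67) to (510,65), so the jaws are already parallel to it. Now for the numbers in the press frame.

```bash
python3 - <<'E'
from h import *
d=np.load("w1.npz"); C=(d["K"],d["R"],d["c"])
im=cv2.imread("pics/w1.png"); g=cv2.cvtColor(im,6).astype(int)
# bar near top edge -> strong vertical gradient per column, rows 70..90
P=[];F=[]
for u in range(180,470,6):
    col=g[:,u]; P.append((u,70+np.argmin(np.diff(col[70:90])))); F.append((u,45+np.argmax(np.abs(np.diff(col[45:66])))))
N=ray(C,P,.0748);Fw=ray(C,F,.0748)
for n,w in(("near",N),("far",Fw)):
    k=np.polyfit(w[:,0],w[:,1],1); r=w[:,1]-np.polyval(k,w[:,0]); ok=abs(r)<.003; k=np.polyfit(w[ok,0],w[ok,1],1); print(n,np.degrees(np.arctan(k[0])),np.polyval(k,.56)*1000,ok.sum())
    if n=="near": a=np.arctan(k[0]); kn=k
ex=np.array([np.cos(a),np.sin(a)]); ey=np.array([-ex[1],ex[0]])
E_=ray(C,[(120,67),(510,66)],.0888); mid=E_.mean(0); o=np.array([mid[0],np.polyval(kn,mid[0])])+ey*.010
print("origin",o*1000,"ex",ex,"ends",(E_-o)@np.c_[ex,ey]*1000)
for n,p in(("leaf",(492.8,-33)),("ros",(608,-42.3)),("quoin",(572,277))): print(n,((np.array(p)/1000-o)@np.c_[ex,ey])*1000)
print("rail inner L/R", ((ray(C,[(152,120),(478,120)],.053)-o)@np.c_[ex,ey])*1000)
E
```

```text
near -5.795273292940304 74.48693046292918 49
far -6.044785868732842 93.98905339683904 49
origin [562.8569911   84.24833815] ex [ 0.99488904 -0.10097422] ends [[-157.59108686   -0.48240705]
 [ 155.71977476   -1.07973963]]
leaf [ -57.85987298 -123.72303706]
ros [  57.69040495 -121.34327471]
quoin [-10.36666983 192.68972446]
rail inner L/R [[-154.52893956  -46.49626301]
 [ 151.71783291  -47.77271634]]
```

```bash

python3 -m jog '{"travel":[[-22.2,-23.3,0],[-22.2,-23.3,0],[-22.2,-23.3,0],[0,0,-40],[0,0,-40]],"dr":[[0,0,0],[0,0,0],[0,0,0],[0,0,0],[0,0,0]],"jaw":[55,55,55,55,55]}'
python3 -m jog '{"travel":[[0,0,-40],[0,0,-30],[0,0,-10],[0,0,0]],"dr":[[0,0,0],[0,0,0],[0,0,0],[0,0,0]],"jaw":[55,55,55,55]}'
python3 - <<'E'
from h import *
im=read_camera("wrist"); cv2.imwrite("pics/w2.png",im[:,:,::-1])
E
```

```text
time: 2.57
eef_pos: [0.4901, -0.0757, 0.1743]
tcp_rot: [0.744, 0.668, 0.002, 0.004]
contact_force: [0.2, 0.3, -0.9]
opening: 0.782
time: 2.9
eef_pos: [0.4862, -0.0733, 0.0885]
tcp_rot: [0.743, 0.669, -0.002, -0.003]
contact_force: [-0.3, -0.1, 0.7]
opening: 0.782
```

View pics/w2.png

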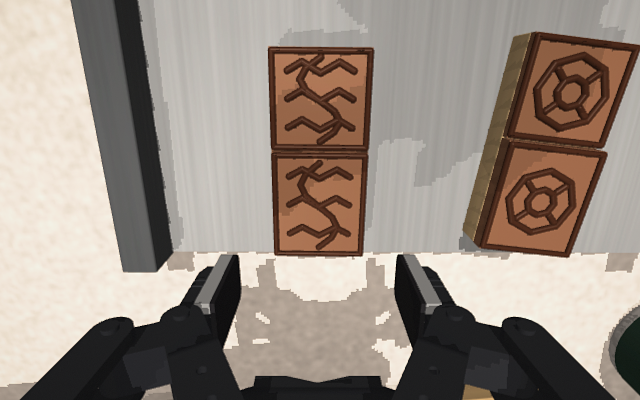

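The leaf block is centred between the fingers (318 against 317), with its rear edge at row 255. I'll lower and grip its rear end.

```bash
python3 - <<'E'
from h import *
print(ray(cam("wrist"),[(318,255),(320,47)],.053)*1000)
E
python3 -m jog '{"travel":[[0,0,-25],[0,0,-20],[0,0,-9],[0,0,0]],"dr":[[0,0,0],[0,0,0],[0,0,0],[0,0,0]],"jaw":[55,55,55,55]}'
python3 -m jog '{"travel":[[0,0,0],[0,0,0],[0,0,0],[0,0,0],[0,0,0]],"dr":[[0,0,0],[0,0,0],[0,0,0],[0,0,0],[0,0,0]],"jaw":[70,85,100,120,150]}' 25
python3 -m jog '{"travel":[[0,0,0],[0,0,0]],"dr":[[0,0,0],[0,0,0]],"jaw":[150,150]}'
```

```text
[[487.12252876 -89.47298593]
 [499.38773878  18.34945386]]
time: 3.28
eef_pos: [0.4888, -0.0748, 0.0375]
tcp_rot: [0.744, 0.669, -0.0, -0.0]
contact_force: [-1.1, 0.2, -0.5]
opening: 0.783
time: 3.7
eef_pos: [0.4897, -0.0754, 0.0392]
tcp_rot: [0.744, 0.669, 0.0, 0.001]
contact_force: [-3.0, 0.5, 5.7]
opening: 0.584
time: 3.87
eef_pos: [0.4897, -0.0754, 0.0392]
tcp_rot: [0.744, 0.669, 0.0, 0.001]
contact_force: [-1.8, 0.5, 6.5]
opening: 0.579
```

Closing pressed the fingers down with about 6 N, so I'll ease up 3 mm. Then I'll slide, with a force guard between the typed moves.

```bash
cat > guard.py <<'E'
import sys
from h import *
s=get_state(); e=np.array([.103,.995,0]); x=np.array([.995,-.103,0]); o=np.array([.5629,.0842,0]); f=s["contact_force"]
lim=float(sys.argv[1]) if len(sys.argv)>1 else 5
fy=f@e; ok=fy>-lim
print("t %.2f press xy %.1f %.1f z %.1f | F x %.1f y %.1f z %.1f open %.3f"%(s["time"],(s["eef_pos"]-o)@x*1e3,(s["eef_pos"]-o)@e*1e3,s["eef_pos"][2]*1e3,f@x,fy,f[2],s["opening"]),"" if ok else "STOP")
sys.exit(0 if ok else 1)
E
python3 -m jog '{"travel":[[0,0,2],[0,0,1],[0,0,0]],"dr":[[0,0,0],[0,0,0],[0,0,0]],"jaw":[150,150,150]}' >/dev/null; python3 guard.py &&
python3 -m jog '{"travel":[[0.3,3,0],[0.8,8,0],[1,10,0],[1,10,0],[1,10,0]],"dr":[[0,0,0],[0,0,0],[0,0,0],[0,0,0],[0,0,0]],"jaw":[150,150,150,150,150]}' >/dev/null; python3 guard.py &&
python3 -m jog '{"travel":[[0.5,5,0],[0.3,3,0],[0.3,3,0],[0.3,3,0],[0.3,3,0]],"dr":[[0,0,0],[0,0,0],[0,0,0],[0,0,0],[0,0,0]],"jaw":[150,150,150,150,150]}' >/dev/null; python3 guard.py &&
python3 -m jog '{"travel":[[0.3,3,0],[0.3,3,0],[0.3,3,0],[0.3,3,0],[0.3,3,0]],"dr":[[0,0,0],[0,0,0],[0,0,0],[0,0,0],[0,0,0]],"jaw":[150,150,150,150,150]}' >/dev/null; python3 guard.py
```

```text
t 4.12 press xy -57.5 -166.1 z 40.5 | F x -0.2 y -0.3 z -2.1 open 0.576 
t 4.53 press xy -57.9 -123.6 z 40.1 | F x -0.1 y 0.4 z -1.6 open 0.582 
t 4.95 press xy -57.7 -107.6 z 40.3 | F x -0.0 y 0.4 z -2.5 open 0.576 
t 5.37 press xy -57.8 -92.5 z 40.3 | F x -0.4 y -0.5 z -1.8 open 0.579
```

```bash

python3 -m jog '{"travel":[[0,0,-1],[0,0,-1],[0,0,0]],"dr":[[0,0,0],[0,0,0],[0,0,0]],"jaw":[150,150,150]}' >/dev/null; python3 guard.py &&
python3 -m jog '{"travel":[[0.3,3,0],[0.3,3,0],[0.3,3,0],[0.2,2,0],[0.1,1,0]],"dr":[[0,0,0],[0,0,0],[0,0,0],[0,0,0],[0,0,0]],"jaw":[150,150,150,150,150]}' >/dev/null; python3 guard.py &&
python3 -m jog '{"travel":[[0.1,1,0],[0.1,1,0],[0.1,1,0],[0.1,1,0]],"dr":[[0,0,0],[0,0,0],[0,0,0],[0,0,0]],"jaw":[150,150,150,150]}' >/dev/null; python3 guard.py 4 &&
python3 -m jog '{"travel":[[0.1,1,0],[0.1,1,0],[0.1,1,0],[0.1,1,0]],"dr":[[0,0,0],[0,0,0],[0,0,0],[0,0,0]],"jaw":[150,150,150,150]}' >/dev/null; python3 guard.py 4 &&
python3 -m jog '{"travel":[[0.1,1,0],[0.1,1,0],[0.1,1,0],[0.1,1,0]],"dr":[[0,0,0],[0,0,0],[0,0,0],[0,0,0]],"jaw":[150,150,150,150]}' >/dev/null; python3 guard.py 4 &&
python3 -m jog '{"travel":[[0.1,1,0],[0.1,1,0],[0.1,1,0],[0.1,1,0]],"dr":[[0,0,0],[0,0,0],[0,0,0],[0,0,0]],"jaw":[150,150,150,150]}' >/dev/null; python3 guard.py 4 &&
python3 -m jog '{"travel":[[0.1,1,0],[0.1,1,0],[0.1,1,0],[0.1,1,0]],"dr":[[0,0,0],[0,0,0],[0,0,0],[0,0,0]],"jaw":[150,150,150,150]}' >/dev/null; python3 guard.py 4 &&
python3 -m jog '{"travel":[[0.1,1,0],[0.1,1,0],[0.1,1,0],[0.1,1,0]],"dr":[[0,0,0],[0,0,0],[0,0,0],[0,0,0]],"jaw":[150,150,150,150]}' >/dev/null; python3 guard.py 4
```

```text
t 5.62 press xy -57.6 -92.3 z 39.3 | F x -3.7 y 2.8 z 5.0 open 0.583 
t 6.03 press xy -56.7 -80.9 z 39.3 | F x 0.9 y -5.0 z 5.1 open 0.579 
t 6.37 press xy -56.7 -77.1 z 39.3 | F x -0.3 y -4.2 z 5.1 open 0.576 STOP
t 6.37 press xy -56.7 -77.1 z 39.3 | F x -0.3 y -4.2 z 5.1 open 0.576 STOP
t 6.37 press xy -56.7 -77.1 z 39.3 | F x -0.3 y -4.2 z 5.1 open 0.576 STOP
t 6.37 press xy -56.7 -77.1 z 39.3 | F x -0.3 y -4.2 z 5.1 open 0.576 STOP
t 6.37 press xy -56.7 -77.1 z 39.3 | F x -0.3 y -4.2 z 5.1 open 0.576 STOP
t 6.37 press xy -56.7 -77.1 z 39.3 | F x -0.3 y -4.2 z 5.1 open 0.576 STOP
```

That −5 N is friction from pressing on the bed, which also gives 5 N in z. I'll raise 1 mm and carry on.

```bash

python3 -m jog '{"travel":[[0,0,1],[0,0,0.3],[0,0,0]],"dr":[[0,0,0],[0,0,0],[0,0,0]],"jaw":[150,150,150]}' >/dev/null; python3 guard.py &&
python3 -m jog '{"travel":[[0.1,1,0],[0.1,1,0],[0.1,1,0],[0.1,1,0]],"dr":[[0,0,0],[0,0,0],[0,0,0],[0,0,0]],"jaw":[150,150,150,150]}' >/dev/null; python3 guard.py 4 &&
python3 -m jog '{"travel":[[0.1,1,0],[0.1,1,0],[0.1,1,0],[0.1,1,0]],"dr":[[0,0,0],[0,0,0],[0,0,0],[0,0,0]],"jaw":[150,150,150,150]}' >/dev/null; python3 guard.py 4 &&
python3 -m jog '{"travel":[[0.1,1,0],[0.1,1,0],[0.1,1,0],[0.1,1,0]],"dr":[[0,0,0],[0,0,0],[0,0,0],[0,0,0]],"jaw":[150,150,150,150]}' >/dev/null; python3 guard.py 4 &&
python3 -m jog '{"travel":[[0.1,1,0],[0.1,1,0],[0.1,1,0],[0.1,1,0]],"dr":[[0,0,0],[0,0,0],[0,0,0],[0,0,0]],"jaw":[150,150,150,150]}' >/dev/null; python3 guard.py 4 &&
python3 -m jog '{"travel":[[0.1,1,0],[0.1,1,0],[0.1,1,0],[0.1,1,0]],"dr":[[0,0,0],[0,0,0],[0,0,0],[0,0,0]],"jaw":[150,150,150,150]}' >/dev/null; python3 guard.py 4 &&
python3 -m jog '{"travel":[[0.1,1,0],[0.1,1,0],[0.1,1,0],[0.1,1,0]],"dr":[[0,0,0],[0,0,0],[0,0,0],[0,0,0]],"jaw":[150,150,150,150]}' >/dev/null; python3 guard.py 4
```

```text
t 6.62 press xy -58.0 -76.1 z 39.3 | F x 1.4 y 0.7 z -0.4 open 0.576 
t 6.95 press xy -58.3 -72.5 z 39.3 | F x -0.6 y -1.5 z 0.1 open 0.573 
t 7.28 press xy -58.2 -68.3 z 39.4 | F x 0.9 y -0.6 z -1.1 open 0.579 
t 7.62 press xy -58.0 -64.4 z 39.5 | F x 0.3 y -0.2 z -1.6 open 0.576 
t 7.95 press xy -57.9 -60.4 z 39.6 | F x 0.4 y -0.6 z -1.3 open 0.576 
t 8.28 press xy -57.9 -56.4 z 39.6 | F x 0.3 y -0.4 z -1.3 open 0.580 
t 8.62 press xy -57.9 -52.4 z 39.6 | F x -0.3 y -0.4 z -0.6 open 0.578
```

```bash

python3 -m jog '{"travel":[[0.1,1,0],[0.1,1,0],[0.1,1,0]],"dr":[[0,0,0],[0,0,0],[0,0,0]],"jaw":[150,150,150]}' >/dev/null; python3 guard.py 4 &&
python3 -m jog '{"travel":[[0.1,1,0],[0.1,1,0],[0.1,1,0]],"dr":[[0,0,0],[0,0,0],[0,0,0]],"jaw":[150,150,150]}' >/dev/null; python3 guard.py 4 &&
python3 -m jog '{"travel":[[0.1,1,0],[0.1,1,0],[0.1,1,0]],"dr":[[0,0,0],[0,0,0],[0,0,0]],"jaw":[150,150,150]}' >/dev/null; python3 guard.py 4 &&
python3 -m jog '{"travel":[[0.1,1,0],[0.1,1,0],[0.1,1,0]],"dr":[[0,0,0],[0,0,0],[0,0,0]],"jaw":[150,150,150]}' >/dev/null; python3 guard.py 4 &&
python3 -m jog '{"travel":[[0.1,1,0],[0.1,1,0],[0.1,1,0]],"dr":[[0,0,0],[0,0,0],[0,0,0]],"jaw":[150,150,150]}' >/dev/null; python3 guard.py 4 &&
python3 -m jog '{"travel":[[0.1,1,0],[0.1,1,0],[0.1,1,0]],"dr":[[0,0,0],[0,0,0],[0,0,0]],"jaw":[150,150,150]}' >/dev/null; python3 guard.py 4 &&
python3 -m jog '{"travel":[[0.1,1,0],[0.1,1,0],[0.1,1,0]],"dr":[[0,0,0],[0,0,0],[0,0,0]],"jaw":[150,150,150]}' >/dev/null; python3 guard.py 4
```

```text
t 8.87 press xy -58.0 -49.4 z 39.6 | F x 0.0 y -0.9 z -1.6 open 0.581 
t 9.12 press xy -58.0 -46.3 z 39.6 | F x 0.2 y 0.5 z -1.6 open 0.578 
t 9.37 press xy -58.0 -43.3 z 39.6 | F x -0.6 y -0.4 z -1.3 open 0.577 
t 9.62 press xy -58.0 -40.3 z 39.6 | F x -0.3 y -0.3 z -1.8 open 0.574 
t 9.87 press xy -58.0 -37.3 z 39.6 | F x -0.4 y -0.8 z -1.4 open 0.581 
t 10.12 press xy -58.0 -34.3 z 39.6 | F x 0.8 y -0.8 z -1.6 open 0.579 
t 10.37 press xy -58.0 -31.3 z 39.6 | F x -0.5 y 0.3 z -1.4 open 0.577
```

The leaf block slid about 20 mm past mid length with no catch, so it appears to clear. Now I'll release it, hop over the bar, and grip its front end to draw it through, still feeling for a catch.

```bash

python3 -m jog '{"travel":[[0.1,1,0],[0.1,1,0],[0.1,1,0],[0,0,-0.5],[0,0,0]],"dr":[[0,0,0],[0,0,0],[0,0,0],[0,0,0],[0,0,0]],"jaw":[150,150,150,150,150]}' >/dev/null; python3 guard.py 4 &&
python3 -m jog '{"travel":[[0,0,0],[0,0,0],[0,0,0],[0,0,0],[0,0,0]],"dr":[[0,0,0],[0,0,0],[0,0,0],[0,0,0],[0,0,0]],"jaw":[100,60,55,55,55]}' >/dev/null; python3 guard.py 4 &&
python3 -m jog '{"travel":[[0,0,15],[0,0,40],[0,0,41],[1.9,18.4,0],[1.9,18.4,0]],"dr":[[0,0,0],[0,0,0],[0,0,0],[0,0,0],[0,0,0]],"jaw":[55,55,55,55,55]}' >/dev/null; python3 guard.py 9 &&
python3 -m jog '{"travel":[[1.9,18.4,0],[1.9,18.4,0],[0,0,0],[0,0,0]],"dr":[[0,0,0],[0,0,0],[0,0,0],[0,0,0]],"jaw":[55,55,55,55]}' >/dev/null; python3 guard.py 9
python3 - <<'E'
from h import *
C=cam("wrist");im=read_camera("wrist"); cv2.imwrite("pics/w3.png",im[:,:,::-1]);np.savez("w3.npz",K=C[0],R=C[1],c=C[2])
E
```

```text
t 10.78 press xy -58.0 -28.2 z 39.3 | F x -1.5 y 0.3 z -0.1 open 0.576 
t 11.20 press xy -57.9 -28.4 z 39.2 | F x 0.1 y -0.7 z 0.5 open 0.785 
t 11.62 press xy -55.3 8.8 z 139.3 | F x -0.7 y 0.3 z -1.3 open 0.785 
t 11.95 press xy -58.2 46.1 z 135.0 | F x -0.4 y -1.5 z 0.3 open 0.785
```

View pics/w3.png

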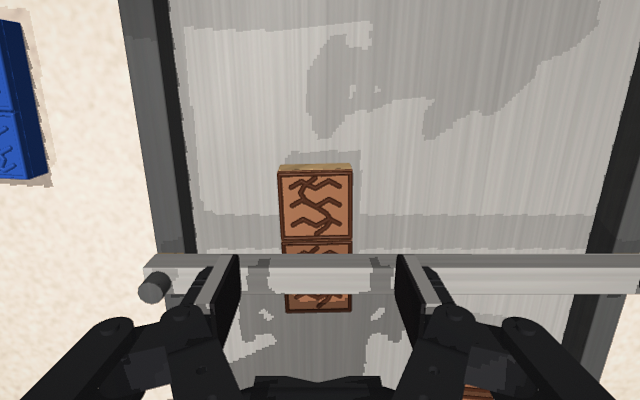

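The leaf block shows through with its front edge at row 172, centred at column 316 between the fingers. I'll lower and grip.

```bash

python3 -m jog '{"travel":[[0,0,-35],[0,0,-30],[0,0,-20],[0,0,-10],[0,0,0]],"dr":[[0,0,0],[0,0,0],[0,0,0],[0,0,0],[0,0,0]],"jaw":[55,55,55,55,55]}' >/dev/null; python3 guard.py 9 &&
python3 -m jog '{"travel":[[0,0,0],[0,0,0],[0,0,0],[0,0,0],[0,0,0]],"dr":[[0,0,0],[0,0,0],[0,0,0],[0,0,0],[0,0,0]],"jaw":[80,100,120,150,150]}' >/dev/null; python3 guard.py 9 &&
python3 -m jog '{"travel":[[0.1,1,0],[0.1,1,0],[0.1,1,0]],"dr":[[0,0,0],[0,0,0],[0,0,0]],"jaw":[150,150,150]}' >/dev/null; python3 guard.py 4 &&
python3 -m jog '{"travel":[[0.1,1,0],[0.1,1,0],[0.1,1,0]],"dr":[[0,0,0],[0,0,0],[0,0,0]],"jaw":[150,150,150]}' >/dev/null; python3 guard.py 4 &&
python3 -m jog '{"travel":[[0.2,2,0],[0.2,2,0]],"dr":[[0,0,0],[0,0,0]],"jaw":[150,150]}' >/dev/null; python3 guard.py 4 &&
python3 -m jog '{"travel":[[0.2,2,0],[0.2,2,0]],"dr":[[0,0,0],[0,0,0]],"jaw":[150,150]}' >/dev/null; python3 guard.py 4 &&
python3 -m jog '{"travel":[[0.2,2,0],[0.2,2,0]],"dr":[[0,0,0],[0,0,0]],"jaw":[150,150]}' >/dev/null; python3 guard.py 4
```

```text
t 12.42 press xy -60.1 44.4 z 37.4 | F x -0.8 y 0.6 z -0.2 open 0.783 
t 12.83 press xy -56.5 45.8 z 42.0 | F x 0.2 y -0.1 z 4.7 open 0.577 
t 13.08 press xy -56.3 48.0 z 42.0 | F x -0.5 y -4.6 z 6.0 open 0.573 STOP
t 13.08 press xy -56.3 48.0 z 42.0 | F x -0.5 y -4.6 z 6.0 open 0.573 STOP
t 13.08 press xy -56.3 48.0 z 42.0 | F x -0.5 y -4.6 z 6.0 open 0.573 STOP
t 13.08 press xy -56.3 48.0 z 42.0 | F x -0.5 y -4.6 z 6.0 open 0.573 STOP
t 13.08 press xy -56.3 48.0 z 42.0 | F x -0.5 y -4.6 z 6.0 open 0.573 STOP
```

```bash

python3 -m jog '{"travel":[[0,0,1],[0,0,0.5],[0,0,0]],"dr":[[0,0,0],[0,0,0],[0,0,0]],"jaw":[150,150,150]}' >/dev/null; python3 guard.py 9 &&
python3 -m jog '{"travel":[[0.1,1,0],[0.1,1,0],[0.1,1,0]],"dr":[[0,0,0],[0,0,0],[0,0,0]],"jaw":[150,150,150]}' >/dev/null; python3 guard.py 4 &&
python3 -m jog '{"travel":[[0.2,2,0],[0.2,2,0]],"dr":[[0,0,0],[0,0,0]],"jaw":[150,150]}' >/dev/null; python3 guard.py 4 &&
python3 -m jog '{"travel":[[0.2,2,0],[0.2,2,0]],"dr":[[0,0,0],[0,0,0]],"jaw":[150,150]}' >/dev/null; python3 guard.py 4 &&
python3 -m jog '{"travel":[[0.2,2,0],[0.2,2,0],[0.2,2,0]],"dr":[[0,0,0],[0,0,0],[0,0,0]],"jaw":[150,150,150]}' >/dev/null; python3 guard.py 4 &&
python3 -m jog '{"travel":[[0.3,3,0],[0.3,3,0]],"dr":[[0,0,0],[0,0,0]],"jaw":[150,150]}' >/dev/null; python3 guard.py 4 &&
python3 -m jog '{"travel":[[0.3,3,0],[0.3,3,0]],"dr":[[0,0,0],[0,0,0]],"jaw":[150,150]}' >/dev/null; python3 guard.py 4
```

```text
t 13.33 press xy -57.5 48.8 z 42.1 | F x 0.6 y -0.5 z 2.4 open 0.575 
t 13.58 press xy -57.7 51.4 z 42.1 | F x 0.4 y -4.2 z 4.8 open 0.575 STOP
t 13.58 press xy -57.7 51.4 z 42.1 | F x 0.4 y -4.2 z 4.8 open 0.575 STOP
t 13.58 press xy -57.7 51.4 z 42.1 | F x 0.4 y -4.2 z 4.8 open 0.575 STOP
t 13.58 press xy -57.7 51.4 z 42.1 | F x 0.4 y -4.2 z 4.8 open 0.575 STOP
t 13.58 press xy -57.7 51.4 z 42.1 | F x 0.4 y -4.2 z 4.8 open 0.575 STOP
t 13.58 press xy -57.7 51.4 z 42.1 | F x 0.4 y -4.2 z 4.8 open 0.575 STOP
```

```bash

python3 -m jog '{"travel":[[0,0,0.8],[0,0,0.7],[0,0,0]],"dr":[[0,0,0],[0,0,0],[0,0,0]],"jaw":[150,150,150]}' >/dev/null; python3 guard.py 9 &&
python3 -m jog '{"travel":[[0.1,1,0],[0.1,1,0],[0.1,1,0]],"dr":[[0,0,0],[0,0,0],[0,0,0]],"jaw":[150,150,150]}' >/dev/null; python3 guard.py 4 &&
python3 -m jog '{"travel":[[0.2,2,0],[0.2,2,0]],"dr":[[0,0,0],[0,0,0]],"jaw":[150,150]}' >/dev/null; python3 guard.py 4 &&
python3 -m jog '{"travel":[[0.2,2,0],[0.2,2,0]],"dr":[[0,0,0],[0,0,0]],"jaw":[150,150]}' >/dev/null; python3 guard.py 4 &&
python3 -m jog '{"travel":[[0.2,2,0],[0.2,2,0],[0.2,2,0]],"dr":[[0,0,0],[0,0,0],[0,0,0]],"jaw":[150,150,150]}' >/dev/null; python3 guard.py 4 &&
python3 -m jog '{"travel":[[0.3,3,0],[0.3,3,0]],"dr":[[0,0,0],[0,0,0]],"jaw":[150,150]}' >/dev/null; python3 guard.py 4 &&
python3 -m jog '{"travel":[[0.3,3,0],[0.3,3,0]],"dr":[[0,0,0],[0,0,0]],"jaw":[150,150]}' >/dev/null; python3 guard.py 4
```

```text
t 13.83 press xy -59.1 52.0 z 42.3 | F x -0.2 y 0.9 z -1.2 open 0.577 
t 14.08 press xy -58.7 54.9 z 42.5 | F x 0.5 y -0.2 z -1.9 open 0.570 
t 14.25 press xy -58.4 58.9 z 42.9 | F x -0.2 y 0.2 z -2.1 open 0.579 
t 14.42 press xy -58.1 63.0 z 43.1 | F x 0.9 y -0.8 z -2.5 open 0.577 
t 14.67 press xy -58.1 69.0 z 43.1 | F x 0.1 y -0.4 z -1.7 open 0.576 
t 14.83 press xy -58.1 75.1 z 43.1 | F x -0.6 y 0.1 z -3.0 open 0.580 
t 15.00 press xy -58.2 81.2 z 43.1 | F x 0.4 y 0.0 z -2.0 open 0.572
```

```bash

python3 -m jog '{"travel":[[0.4,4,0],[0.4,4,0],[0.4,4,0],[0.4,4,0]],"dr":[[0,0,0],[0,0,0],[0,0,0],[0,0,0]],"jaw":[150,150,150,150]}' >/dev/null; python3 guard.py 4 &&
python3 -m jog '{"travel":[[0.5,5,0],[0.8,8,0],[0.8,8,0],[0.5,4,0],[0,0,0]],"dr":[[0,0,0],[0,0,0],[0,0,0],[0,0,0],[0,0,0]],"jaw":[150,150,150,150,150]}' >/dev/null; python3 guard.py 4 &&
python3 -m jog '{"travel":[[0,0,-0.8],[0,0,-0.8],[0,0,0]],"dr":[[0,0,0],[0,0,0],[0,0,0]],"jaw":[150,150,150]}' >/dev/null; python3 guard.py 9
python3 -m jog '{"travel":[[0,0,0],[0,0,0],[0,0,0],[0,0,0],[0,0,0]],"dr":[[0,0,0],[0,0,0],[0,0,0],[0,0,0],[0,0,0]],"jaw":[120,100,80,55,55]}' >/dev/null; python3 guard.py 9 
python3 -m jog '{"travel":[[0,0,15],[0,0,40],[0,0,41],[0,0,41],[0,0,41]],"dr":[[0,0,0],[0,0,0],[0,0,0],[0,0,0],[0,0,0]],"jaw":[55,55,55,55,55]}' >/dev/null; python3 guard.py 9
```

```text
t 15.33 press xy -58.2 97.4 z 43.1 | F x -0.0 y -0.0 z -1.3 open 0.574 
t 15.75 press xy -58.2 123.2 z 43.2 | F x -0.5 y 0.1 z -1.7 open 0.578 
t 16.00 press xy -58.0 122.3 z 42.1 | F x -2.7 y 0.7 z 2.3 open 0.577 
t 16.42 press xy -58.1 121.8 z 41.4 | F x -0.9 y 0.5 z 0.2 open 0.785 
t 16.83 press xy -58.6 121.8 z 221.1 | F x 0.8 y -0.0 z -1.0 open 0.786
```

The leaf block is through and released. Next I go to the rear of the rosette block and measure it closer.

```bash

python3 -m jog '{"travel":[[10.2,-36.8,0],[10.2,-36.8,0],[10.2,-36.8,0],[10.2,-36.8,0],[10.2,-36.8,0]],"dr":[[0,0,-3.4],[0,0,-3.3],[0,0,0],[0,0,0],[0,0,0]],"jaw":[55,55,55,55,55]}' >/dev/null
python3 -m jog '{"travel":[[10.2,-36.8,0],[10.2,-36.8,0],[10.2,-36.8,0],[0,0,-40],[0,0,-40]],"dr":[[0,0,0],[0,0,0],[0,0,0],[0,0,0],[0,0,0]],"jaw":[55,55,55,55,55]}' >/dev/null
python3 -m jog '{"travel":[[0,0,-25],[0,0,-15],[0,0,0],[0,0,0]],"dr":[[0,0,0],[0,0,0],[0,0,0],[0,0,0]],"jaw":[55,55,55,55]}'
python3 - <<'E'
from h import *
C=cam("wrist");im=read_camera("wrist"); cv2.imwrite("pics/w4.png",im[:,:,::-1])
m=brown(im); m[262:]=0
for c in cv2.findContours(m,0,2)[0]:
    if cv2.contourArea(c)<1500: continue
    w=ray(C,c[:,0,:],.053); r=cv2.minAreaRect((w*1000).astype(np.float32)); print(np.round(cv2.minAreaRect(c)[0]),np.round(r[0],1),np.round(r[1],1),round(r[2],1))
s=get_state(); print(Rn.from_quat(s["tcp_rot"]).as_matrix().round(3))
E
python3 guard.py
```

```text
time: 18.0
eef_pos: [0.5986, -0.0828, 0.0986]
tcp_rot: [0.782, 0.624, -0.001, -0.001]
contact_force: [-0.6, -0.7, -0.6]
opening: 0.783
[320. 146.] [608.8 -43.7] [109.2  49.8] 77.2
[[ 0.222  0.975  0.001]
 [ 0.975 -0.222 -0.   ]
 [-0.     0.001 -1.   ]]
t 18.05 press xy 53.9 -162.6 z 100.3 | F x -0.1 y 0.5 z -0.0 open 0.786
```

View pics/w4.png

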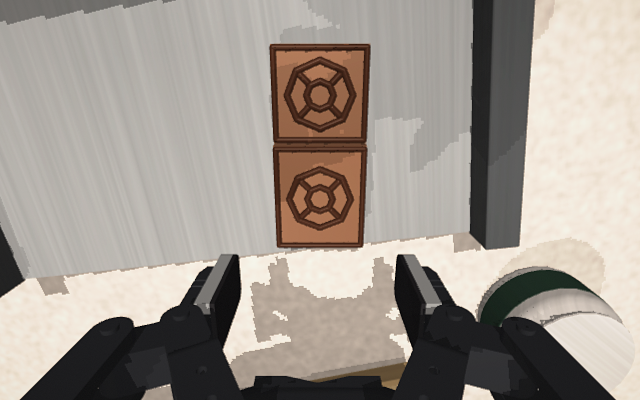

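The rosette block is centred at (320,146) between the fingers and square to the jaws. I'll grip its rear end, straighten it 6.7°, and slide.

```bash

python3 -m jog '{"travel":[[0,0,-25],[0,0,-20],[0,0,-10],[0,0,-4],[0,0,0]],"dr":[[0,0,0],[0,0,0],[0,0,0],[0,0,0],[0,0,0]],"jaw":[55,55,55,55,55]}' >/dev/null; python3 guard.py 9 &&
python3 -m jog '{"travel":[[0,0,0],[0,0,0],[0,0,0],[0,0,0],[0,0,0]],"dr":[[0,0,0],[0,0,0],[0,0,0],[0,0,0],[0,0,0]],"jaw":[80,100,120,150,150]}' >/dev/null; python3 guard.py 9 &&
python3 -m jog '{"travel":[[0,0,1],[0,0,1],[0,0,0]],"dr":[[0,0,0],[0,0,0],[0,0,0]],"jaw":[150,150,150]}' >/dev/null; python3 guard.py 9 
```

```text
t 18.47 press xy 53.6 -162.4 z 40.9 | F x 0.2 y 1.2 z 0.0 open 0.784 
t 18.88 press xy 54.7 -162.7 z 42.5 | F x -0.7 y 0.1 z 6.1 open 0.577 
t 19.13 press xy 53.2 -162.4 z 42.5 | F x -0.1 y -0.8 z 1.4 open 0.576
```

```bash

python3 -m jog '{"travel":[[0,0,0.5],[0.5,5,0],[0.5,5,0],[0.5,5,0],[0.5,5,0]],"dr":[[0,0,0],[0,0,1.4],[0,0,1.4],[0,0,1.3],[0,0,1.3]],"jaw":[150,150,150,150,150]}' >/dev/null; python3 guard.py 5 &&
python3 -m jog '{"travel":[[0.5,5,0],[0.5,5,0],[0.5,5,0],[0.3,3,0],[0.1,1,0]],"dr":[[0,0,1.3],[0,0,0],[0,0,0],[0,0,0],[0,0,0]],"jaw":[150,150,150,150,150]}' >/dev/null; python3 guard.py 5 &&
python3 -m jog '{"travel":[[0.1,1,0],[0.2,2,0],[0.2,2,0],[0.2,2,0]],"dr":[[0,0,0],[0,0,0],[0,0,0],[0,0,0]],"jaw":[150,150,150,150]}' >/dev/null; python3 guard.py 4 &&
python3 -m jog '{"travel":[[0.2,2,0],[0.2,2,0],[0.2,2,0]],"dr":[[0,0,0],[0,0,0],[0,0,0]],"jaw":[150,150,150]}' >/dev/null; python3 guard.py 4 &&
python3 -m jog '{"travel":[[0.2,2,0],[0.2,2,0],[0.2,2,0]],"dr":[[0,0,0],[0,0,0],[0,0,0]],"jaw":[150,150,150]}' >/dev/null; python3 guard.py 4 
python3 -c "
from h import *
print(Rn.from_quat(get_state()['tcp_rot']).as_matrix().round(3)[:,1])"
```

```text
t 19.55 press xy 52.9 -141.6 z 42.6 | F x 0.3 y -1.2 z -1.4 open 0.577 
t 19.97 press xy 52.9 -122.5 z 42.8 | F x 0.9 y 0.5 z -0.5 open 0.581 
t 20.30 press xy 53.2 -116.2 z 43.0 | F x 0.1 y -0.1 z -1.4 open 0.575 
t 20.55 press xy 53.1 -110.0 z 43.0 | F x 0.7 y -0.2 z -2.1 open 0.580 
t 20.80 press xy 53.1 -103.9 z 43.0 | F x 0.2 y -0.4 z -1.3 open 0.579 
[ 0.994 -0.106 -0.   ]
```

```bash

python3 -m jog '{"travel":[[0.1,1,0],[0.1,1,-0.3],[0.1,1,0]],"dr":[[0,0,0],[0,0,0],[0,0,0]],"jaw":[150,150,150]}' >/dev/null; python3 guard.py 4 &&
python3 -m jog '{"travel":[[0.2,2,0],[0.2,2,0],[0.2,2,0]],"dr":[[0,0,0],[0,0,0],[0,0,0]],"jaw":[150,150,150]}' >/dev/null; python3 guard.py 4 &&
python3 -m jog '{"travel":[[0.2,2,0],[0.2,2,0],[0.2,2,0]],"dr":[[0,0,0],[0,0,0],[0,0,0]],"jaw":[150,150,150]}' >/dev/null; python3 guard.py 4 &&
python3 -m jog '{"travel":[[0.2,2,0],[0.2,2,0],[0.2,2,0]],"dr":[[0,0,0],[0,0,0],[0,0,0]],"jaw":[150,150,150]}' >/dev/null; python3 guard.py 4 &&
python3 -m jog '{"travel":[[0.2,2,0],[0.2,2,0],[0.2,2,0]],"dr":[[0,0,0],[0,0,0],[0,0,0]],"jaw":[150,150,150]}' >/dev/null; python3 guard.py 4 &&
python3 -m jog '{"travel":[[0.2,2,0],[0.2,2,0],[0.2,2,0]],"dr":[[0,0,0],[0,0,0],[0,0,0]],"jaw":[150,150,150]}' >/dev/null; python3 guard.py 4 &&
python3 -m jog '{"travel":[[0.1,1,0],[0.1,1,0],[0.1,1,0]],"dr":[[0,0,0],[0,0,0],[0,0,0]],"jaw":[150,150,150]}' >/dev/null; python3 guard.py 4 &&
python3 -m jog '{"travel":[[0.1,1,0],[0.1,1,0]],"dr":[[0,0,0],[0,0,0]],"jaw":[150,150]}' >/dev/null; python3 guard.py 3 &&
python3 -m jog '{"travel":[[0.1,1,0],[0.1,1,0]],"dr":[[0,0,0],[0,0,0]],"jaw":[150,150]}' >/dev/null; python3 guard.py 3 &&
python3 -m jog '{"travel":[[0.1,1,0],[0.1,1,0]],"dr":[[0,0,0],[0,0,0]],"jaw":[150,150]}' >/dev/null; python3 guard.py 3 
```

```text
t 21.05 press xy 53.1 -101.0 z 42.7 | F x -0.3 y -0.0 z -1.7 open 0.580 
t 21.30 press xy 53.1 -94.9 z 42.7 | F x 0.1 y -0.0 z -1.4 open 0.584 
t 21.55 press xy 53.1 -88.9 z 42.7 | F x -1.2 y 0.4 z -1.7 open 0.580 
t 21.80 press xy 53.0 -82.8 z 42.7 | F x 0.4 y 0.3 z -1.1 open 0.581 
t 22.05 press xy 53.0 -76.8 z 42.7 | F x 0.7 y -1.2 z -1.2 open 0.579 
t 22.30 press xy 53.0 -70.7 z 42.7 | F x 0.7 y 0.1 z -0.3 open 0.578 
t 22.55 press xy 53.0 -67.8 z 42.7 | F x 0.1 y 0.2 z -0.9 open 0.584 
t 22.72 press xy 53.0 -65.9 z 42.7 | F x 0.9 y 0.3 z -0.2 open 0.575 
t 22.88 press xy 53.0 -63.9 z 42.7 | F x -0.4 y 0.1 z -1.7 open 0.581 
t 23.05 press xy 52.9 -61.8 z 42.7 | F x -0.6 y -0.6 z -1.5 open 0.575
```

```bash

python3 -m jog '{"travel":[[0.1,1,0],[0.1,1,0]],"dr":[[0,0,0],[0,0,0]],"jaw":[150,150]}' >/dev/null; python3 guard.py 3 &&
python3 -m jog '{"travel":[[0.1,1,0],[0.1,1,0]],"dr":[[0,0,0],[0,0,0]],"jaw":[150,150]}' >/dev/null; python3 guard.py 3 &&
python3 -m jog '{"travel":[[0.1,1,0],[0.1,1,0]],"dr":[[0,0,0],[0,0,0]],"jaw":[150,150]}' >/dev/null; python3 guard.py 3 &&
python3 -m jog '{"travel":[[0.1,1,0],[0.1,1,0]],"dr":[[0,0,0],[0,0,0]],"jaw":[150,150]}' >/dev/null; python3 guard.py 3 &&
python3 -m jog '{"travel":[[0.1,1,0],[0.1,1,0]],"dr":[[0,0,0],[0,0,0]],"jaw":[150,150]}' >/dev/null; python3 guard.py 3 &&
python3 -m jog '{"travel":[[0.1,1,0],[0.1,1,0]],"dr":[[0,0,0],[0,0,0]],"jaw":[150,150]}' >/dev/null; python3 guard.py 3 &&
python3 -m jog '{"travel":[[0.1,1,0],[0.1,1,0]],"dr":[[0,0,0],[0,0,0]],"jaw":[150,150]}' >/dev/null; python3 guard.py 3 &&
python3 -m jog '{"travel":[[0.1,1,0],[0.1,1,0]],"dr":[[0,0,0],[0,0,0]],"jaw":[150,150]}' >/dev/null; python3 guard.py 3 &&
python3 -m jog '{"travel":[[0.1,1,0],[0.1,1,0]],"dr":[[0,0,0],[0,0,0]],"jaw":[150,150]}' >/dev/null; python3 guard.py 3 
```

```text
t 23.22 press xy 53.0 -59.8 z 42.7 | F x 0.4 y 0.6 z -1.0 open 0.578 
t 23.38 press xy 52.9 -57.8 z 42.7 | F x -0.0 y 0.2 z -1.1 open 0.578 
t 23.55 press xy 52.9 -56.7 z 42.7 | F x -0.1 y -5.3 z -0.4 open 0.571 STOP
t 23.55 press xy 52.9 -56.7 z 42.7 | F x -0.1 y -5.3 z -0.4 open 0.571 STOP
t 23.55 press xy 52.9 -56.7 z 42.7 | F x -0.1 y -5.3 z -0.4 open 0.571 STOP
t 23.55 press xy 52.9 -56.7 z 42.7 | F x -0.1 y -5.3 z -0.4 open 0.571 STOP
t 23.55 press xy 52.9 -56.7 z 42.7 | F x -0.1 y -5.3 z -0.4 open 0.571 STOP
t 23.55 press xy 52.9 -56.7 z 42.7 | F x -0.1 y -5.3 z -0.4 open 0.571 STOP
t 23.55 press xy 52.9 -56.7 z 42.7 | F x -0.1 y -5.3 z -0.4 open 0.571 STOP
```

It caught: −5.3 N along the slide with z force near zero, and the tool stalled with mid length at the bar. The rosette block is the tall one. I'll draw it straight back out, release it, and regrip at its middle for carrying.

```bash

python3 -m jog '{"travel":[[-0.2,-2,0],[-0.4,-4,0],[-0.6,-6,0],[-0.8,-8,0],[-0.8,-8,0]],"dr":[[0,0,0],[0,0,0],[0,0,0],[0,0,0],[0,0,0]],"jaw":[150,150,150,150,150]}' >/dev/null; python3 guard.py 9 &&
python3 -m jog '{"travel":[[-1,-10,0],[-1,-10,0],[-1,-10,0],[-1,-10,0],[-1,-10,0]],"dr":[[0,0,0],[0,0,0],[0,0,0],[0,0,0],[0,0,0]],"jaw":[150,150,150,150,150]}' >/dev/null; python3 guard.py 9 &&
python3 -m jog '{"travel":[[-1,-10,0],[-0.5,-5,0],[0,0,-0.8],[0,0,0]],"dr":[[0,0,0],[0,0,0],[0,0,0],[0,0,0]],"jaw":[150,150,150,150]}' >/dev/null; python3 guard.py 9
python3 -m jog '{"travel":[[0,0,0],[0,0,0],[0,0,0],[0,0,0]],"dr":[[0,0,0],[0,0,0],[0,0,0],[0,0,0]],"jaw":[120,90,55,55]}' >/dev/null
python3 -m jog '{"travel":[[0,0,20],[0,0,30],[0,0,0],[0,0,0]],"dr":[[0,0,0],[0,0,0],[0,0,0],[0,0,0]],"jaw":[55,55,55,55]}' >/dev/null; python3 guard.py 9
python3 - <<'E'
from h import *
C=cam("wrist");im=read_camera("wrist"); cv2.imwrite("pics/w5.png",im[:,:,::-1])
m=brown(im); m[262:]=0
for c in cv2.findContours(m,0,2)[0]:
    if cv2.contourArea(c)<1500: continue
    w=ray(C,c[:,0,:],.055); r=cv2.minAreaRect((w*1000).astype(np.float32)); print(np.round(cv2.minAreaRect(c)[0]),np.round(r[0],1),np.round(r[1],1),round(r[2],1))
s=get_state(); print(s["eef_pos"])
E
```

```text
t 23.97 press xy 53.0 -84.7 z 42.7 | F x 0.3 y -0.0 z -0.8 open 0.577 
t 24.38 press xy 53.2 -135.6 z 42.8 | F x -0.1 y 0.5 z -0.4 open 0.579 
t 24.72 press xy 53.9 -150.1 z 42.5 | F x -0.4 y -0.9 z 1.3 open 0.576 
t 25.38 press xy 54.9 -149.2 z 94.3 | F x 0.0 y -0.1 z -0.4 open 0.785 
[313. 147.] [605.2 -29.3] [108.5  49.3] 84.3
[ 0.60084369 -0.06954739  0.09251841]
```

View pics/w5.png

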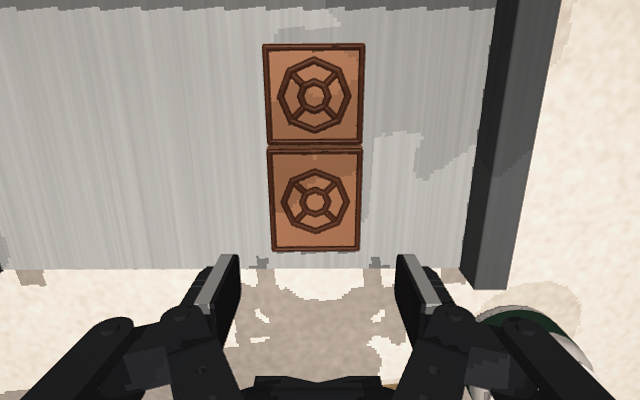

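The rosette block is flat on the bed, its centre at pixel (313,147) and its front end well behind the bar. I'll grip it at mid length, and get the tray pose from the first top picture.

```bash
python3 - <<'E'
from h import *
im=cv2.imread("pics/top0.png")[:,:,::-1]; C=cam("top")
h=cv2.cvtColor(np.ascontiguousarray(im),cv2.COLOR_RGB2HSV); m=((h[...,0]>10)&(h[...,0]<28)&(h[...,1]>75)&(h[...,2]>90)).astype(np.uint8)
q=np.zeros_like(m); q[146:246,372:448]=m[146:246,372:448]; q=cv2.morphologyEx(q,cv2.MORPH_OPEN,np.ones((3,3)))
c=max(cv2.findContours(q,0,2)[0],key=cv2.contourArea); r=cv2.minAreaRect((ray(C,c[:,0,:],.016)*1000).astype(np.float32)); print(r)
a=np.radians(r[2] if r[1][0]>r[1][1] else r[2]-90); ex=np.array([np.cos(a),np.sin(a)]); print("yaw",np.degrees(a),"bay",np.array(r[0])-48.5*ex)
E
python3 -m jog '{"travel":[[2,19,0],[2,19,0],[0,0,-20],[0,0,-20],[0,0,-10]],"dr":[[0,0,0],[0,0,0],[0,0,0],[0,0,0],[0,0,0]],"jaw":[55,55,55,55,55]}' >/dev/null; python3 guard.py 9 
python3 -m jog '{"travel":[[0,0,0],[0,0,0],[0,0,0],[0,0,0],[0,0,0]],"dr":[[0,0,0],[0,0,0],[0,0,0],[0,0,0],[0,0,0]],"jaw":[70,90,110,150,150]}' 40 >/dev/null; python3 guard.py 9 
python3 -m jog '{"travel":[[0,0,2],[0,0,3],[0,0,5],[0,0,5],[0,0,0]],"dr":[[0,0,0],[0,0,0],[0,0,0],[0,0,0],[0,0,0]],"jaw":[150,150,150,150,150]}' >/dev/null; python3 guard.py 9
```

```text
((524.3650512695312, -336.85601806640625), (254.486328125, 180.96209716796875), 0.9873435497283936)
yaw 0.9873435497283934 bay [ 475.87225226 -337.6917479 ]
t 25.85 press xy 50.5 -110.3 z 38.0 | F x -0.3 y 0.1 z -0.9 open 0.788 
t 26.27 press xy 53.9 -111.4 z 42.8 | F x -0.7 y 0.3 z -2.4 open 0.568 
t 26.68 press xy 54.5 -111.3 z 58.7 | F x 0.2 y -0.9 z -0.2 open 0.570
```

```bash

python3 -m jog '{"travel":[[0,0,20],[0,0,30],[0,0,20],[-5.6,-13,0],[-14.4,-34.2,0]],"dr":[[0,0,0],[0,0,0],[0,0,0],[0,0,1],[0,0,2]],"jaw":[150,150,150,150,150]}' >/dev/null; python3 guard.py 90 
python3 -m jog '{"travel":[[-14.4,-34.2,0],[-14.4,-34.2,0],[-14.4,-34.2,0],[-14.4,-34.2,0],[-14.4,-34.2,0]],"dr":[[0,0,2],[0,0,2],[0,0,0],[0,0,0],[0,0,0]],"jaw":[150,150,150,150,150]}' >/dev/null; python3 guard.py 90 
python3 -m jog '{"travel":[[-14.4,-34.2,0],[-14.4,-34.2,0],[-9,-21,0],[0,0,0]],"dr":[[0,0,0],[0,0,0],[0,0,0],[0,0,0]],"jaw":[150,150,150,150]}'
python3 - <<'E'
from h import *
im=read_camera("wrist"); im2=read_camera("scene")
cv2.imwrite("pics/w6.png",np.hstack([cv2.resize(im,(400,250)),cv2.resize(im2[120:320,120:440],(400,250))])[:,:,::-1])
E
```

```text
t 27.10 press xy 40.5 -158.0 z 130.0 | F x -0.9 y -0.9 z -1.6 open 0.574 
t 27.52 press xy -16.4 -339.2 z 127.3 | F x 0.4 y -0.0 z -0.8 open 0.573 
time: 27.85
eef_pos: [0.4731, -0.3438, 0.1276]
tcp_rot: [0.703, 0.711, -0.001, 0.001]
contact_force: [0.5, 0.1, -0.8]
opening: 0.573
```

View pics/w6.png

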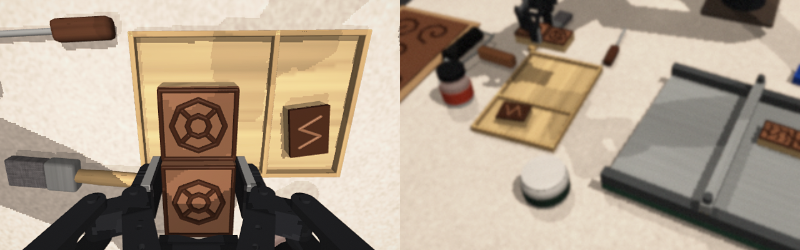

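The wrist half shows the block held level over the large compartment, with tray corners near (130,33) and (372,30) and the divider at column 275. The scene half shows the leaf block on the far side of the bar. I'll check the tray position from these corners before lowering.

```bash
python3 - <<'E'
from h import *
C=cam("wrist"); print((ray(C,np.array([(130,33),(372,30),(342,176),(277,33)])*1.6,.016)*1000).round(), get_state()["eef_pos"])
E
```

```text
[[ 401. -246.]
 [ 656. -240.]
 [ 662. -416.]
 [ 556. -244.]] [ 0.47427969 -0.34009775  0.12706251]
```

```bash

python3 -m jog '{"travel":[[2,1,-30],[2,1,-30],[0,0,-20],[0,0,-12],[0,0,-6]],"dr":[[0,0,0],[0,0,0],[0,0,0],[0,0,0],[0,0,0]],"jaw":[150,150,150,150,150]}' >/dev/null; python3 guard.py 90 
python3 -m jog '{"travel":[[0,0,-2],[0,0,-1],[0,0,0]],"dr":[[0,0,0],[0,0,0],[0,0,0]],"jaw":[150,150,150]}' >/dev/null; python3 guard.py 90 
python3 -m jog '{"travel":[[0,0,-1],[0,0,-1],[0,0,0]],"dr":[[0,0,0],[0,0,0],[0,0,0]],"jaw":[150,150,150]}' >/dev/null; python3 guard.py 90 
python3 -m jog '{"travel":[[0,0,-1],[0,0,-1],[0,0,0]],"dr":[[0,0,0],[0,0,0],[0,0,0]],"jaw":[150,150,150]}' >/dev/null; python3 guard.py 90
```

```text
t 28.37 press xy -41.1 -425.9 z 26.6 | F x -0.8 y 0.4 z -1.5 open 0.570 
t 28.62 press xy -39.3 -428.7 z 27.3 | F x 0.3 y 0.1 z -0.8 open 0.573 
t 28.87 press xy -40.0 -428.5 z 24.6 | F x 0.8 y -0.5 z -2.1 open 0.576 
t 29.12 press xy -40.5 -428.1 z 21.8 | F x -0.2 y -0.5 z -2.3 open 0.574
```

```bash
cat > zg.py <<'E'
import sys
from h import *
s=get_state(); print("z %.1f Fz %.1f"%(s["eef_pos"][2]*1e3,s["contact_force"][2])); sys.exit(0 if s["contact_force"][2]<1.5 else 1)
E
python3 -m jog '{"travel":[[0,0,-0.7],[0,0,-0.7],[0,0,0]],"dr":[[0,0,0],[0,0,0],[0,0,0]],"jaw":[150,150,150]}' >/dev/null; python3 zg.py &&
python3 -m jog '{"travel":[[0,0,-0.7],[0,0,-0.7],[0,0,0]],"dr":[[0,0,0],[0,0,0],[0,0,0]],"jaw":[150,150,150]}' >/dev/null; python3 zg.py &&
python3 -m jog '{"travel":[[0,0,-0.7],[0,0,0]],"dr":[[0,0,0],[0,0,0]],"jaw":[150,150]}' >/dev/null; python3 zg.py &&
python3 -m jog '{"travel":[[0,0,-0.7],[0,0,0]],"dr":[[0,0,0],[0,0,0]],"jaw":[150,150]}' >/dev/null; python3 zg.py &&
python3 -m jog '{"travel":[[0,0,-0.7],[0,0,0]],"dr":[[0,0,0],[0,0,0]],"jaw":[150,150]}' >/dev/null; python3 zg.py &&
python3 -m jog '{"travel":[[0,0,-0.7],[0,0,0]],"dr":[[0,0,0],[0,0,0]],"jaw":[150,150]}' >/dev/null; python3 zg.py
```

```text
z 20.3 Fz -1.7
z 18.9 Fz -1.1
z 18.3 Fz -0.8
z 17.6 Fz -1.3
z 17.0 Fz -1.8
z 17.0 Fz 3.8
```

Contact with the tray floor was soft, at 3.8 N. I'll release and retreat.

```bash

python3 -m jog '{"travel":[[0,0,0],[0,0,0],[0,0,0],[0,0,0],[0,0,0]],"dr":[[0,0,0],[0,0,0],[0,0,0],[0,0,0],[0,0,0]],"jaw":[120,100,80,60,60]}' 20 >/dev/null; python3 guard.py 90 
python3 -m jog '{"travel":[[0,0,10],[0,0,30],[0,0,40],[0,0,40],[0,0,40]],"dr":[[0,0,0],[0,0,0],[0,0,0],[0,0,0],[0,0,0]],"jaw":[60,60,60,60,60]}' >/dev/null; python3 guard.py 90 
python3 -m jog '{"travel":[[-5,30,10],[-5,30,10],[-5,30,10],[0,0,0],[0,0,0]],"dr":[[0,0,0],[0,0,0],[0,0,0],[0,0,0],[0,0,0]],"jaw":[60,60,60,60,60]}'
python3 - <<'E'
from h import *
a=read_camera("wrist"); b=read_camera("top"); c=read_camera("scene")
o=np.vstack([np.hstack([cv2.resize(a,(400,250)),cv2.resize(c[120:320,120:440],(400,250))]),cv2.resize(b[100:260,140:460],(800,400))[:340]])
cv2.imwrite("pics/f.png",o[:,:,::-1])
E
```

```text
t 30.70 press xy -40.4 -428.2 z 16.1 | F x 0.1 y -0.2 z -0.1 open 0.764 
t 31.12 press xy -40.7 -427.9 z 178.5 | F x 0.7 y -0.4 z 1.2 open 0.764 
time: 31.53
eef_pos: [0.464, -0.2465, 0.208]
tcp_rot: [0.701, 0.713, 0.0, 0.002]
contact_force: [0.1, 0.2, 0.5]
opening: 0.768
```

View pics/f.png

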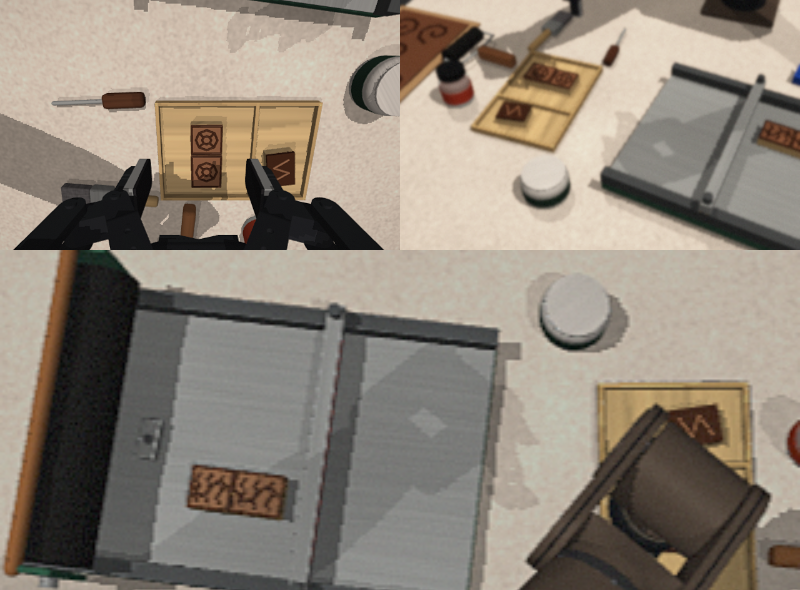

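The final views show the rosette block flat in the middle of the large compartment (wrist panel, 206,156). The leaf block is flat beyond the bar (top panel, 237,491), clear of the bar, quoin and roller. The quoin, scrap block and ink tin haven't moved. I'm handing in.

```bash
python3 -c "
from plant import *
print(sign_off())"
```

```text
the job is handed in; nothing more can be done
None
```

Both blocks are checked and placed, and the job was handed in at about 32 s of the 72 s allowed.

- **Leaf block:** it cleared the bar. I slid it under from behind, then drew it through from the far side, with no catch along its whole length. It lies flat on the bed with its rear end roughly 35 mm beyond the bar, clear of the quoin and the roller.
- **Rosette block:** it caught at about mid length and I stopped at 5.3 N. I drew it straight back out, regripped it at its middle and lowered it into the large tray compartment. It touched down at about 4 N.

**Last checks:** the final pictures show both blocks flat and in place, with the quoin, scrap block, ink tin and gouge where they were. The arm covered part of the tray in the top view, so I confirmed the rosette block's place in the wrist and scene views. The gripper is open, touching nothing.

**What didn't go smoothly:** closing the gripper pressed the blocks down on the bed with 5 to 6 N. That friction, also up to 5 N, tripped my force guard three times during the leaf slide. I eased up 1 to 1.5 mm each time, so the gripped end may have ridden up to about 1 mm off the bed for parts of the slides.

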